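# Snap the orange jar shut, bring it to the front of the spice carousel and hold it

## Task

On the spice carousel the jar with the orange band has its orange flip lid standing open. Press that lid down until it snaps fully shut, and only then turn the carousel until the orange jar stands in line with the yellow pointer on the carousel's base; finish while still holding the orange jar there between the fingers, with the turntable still. Leave the plates, the trivet, the spoon and the glass container where they are.

Things in the scene. Friction and masses are not known exactly. Their poses are not given: they have to be found in the camera images.
- carousel_base: fixed black round base of the spice carousel, 224 mm across, 12 mm high, origin on the turning axis at the ledge's surface. A yellow pointer tab 24 mm wide and 8 mm high sticks out along its own -x to 170 mm from the axis and marks the front. The base stays put; its place and yaw differ from run to run.
- turntable (a joint): angle of the wooden turntable (240 mm across, top 28 mm above the ledge, hub knob 32 mm wide up to 50 mm) on its base, rad: 0 when the orange jar is in line with the yellow pointer, growing counter-clockwise from above; starts at 0.8 to 2.4. Turns both ways with light friction (0.08 N m), no spring, stays where left. Four equal jars sit fixed in it, 90 degrees apart, 75 mm from the axis.
- orange_jar: the marked jar: white upright cylinder 56 mm across, 80 mm high, orange band, orange flip lid; fixed on the turntable, origin at the centre of its underside (30 mm above the ledge), own -x pointing outward from the turning axis. It can be gripped across in any direction, 50 mm gap to the equally tall, shut jars beside it (blue, green, grey).
- jar_mouth (a point): centre of the orange jar's mouth, on the jar's axis, 80 mm above its underside and 110 mm above the ledge; moves with the jar.
- jar_lid (a joint): opening of the orange flip lid, rad: 0 shut, starts at 0.35 to 0.75, stays where left. Disc 56 mm across, 12 mm thick, hinged at the rim on the side facing the turning axis; the free outer edge rises and moves outward as it closes. Swings easily down to about 0.13, where a snap catch resists; 4 to 10 N down at the lid's middle takes it past and it stays shut, its top then 122 mm above the ledge.
- front_spot (a point): point on the base's frame, 75 mm from the turning axis towards the yellow pointer and 110 mm above the ledge: where jar_mouth is when the orange jar is exactly at the front.
- plates: bystander: stack of two white melamine plates, 200 mm across, 25 mm high, origin at the centre of the underside.
- trivet: bystander: round orange silicone trivet, 160 mm across, 6 mm thick, origin at the centre of the underside.
- tablespoon: bystander: steel tablespoon 180 mm long lying along its own x.
- container: bystander: square glass container with green lid, 106 x 106 x 62 mm, origin at the centre of the underside.

How it is judged (in metres and radians):
On the way:
1. the orange lid is snapped fully shut (below 0.05 rad) while the orange jar is still more than 40 mm from the front (value of joint jar_lid below 0.05 rad and horizontal distance between jar_mouth and front_spot above 0.04 m), for 0.2 s.
At the end, for the whole second after the job is handed in: the orange lid is shut (below 0.05 rad), the orange jar's axis is within 10 mm of the front spot at the yellow pointer, the turntable is still (below 0.05 rad/s) and the fingers hold the orange jar with more than 3 N (value of joint jar_lid below 0.05 rad and horizontal distance between jar_mouth and front_spot below 0.01 m and contact force between the fingers and orange_jar above 3 N and velocity of joint turntable between -0.05 and 0.05 rad/s); the arm keeps its last pose, push and grip.
It fails at once if a bystander is shifted by more than 20 mm (distance of any of plates, trivet, tablespoon, container from where it was at the start of the episode above 0.02 m).
It also fails if it takes over 48 s, if anything falls off the work surface, if the arm or the gripper's body presses on something with over 40 N, if the wrist force passes 120 N, or if a joint passes its speed limit or range.

## Robot

A 6-joint arm with a two-finger parallel gripper is mounted at the origin on the work surface. World frame = base frame: x ahead of the robot, y to its left, z up, the work surface at z = 0. Lengths are in mm, angles in degrees, forces in N, time in s.
With the tool pointing down it reaches from about 300 to 850 mm from the base axis. Payload 4.2 kg.
Tool frame: the origin (TCP) lies on the centre line of the jaws, within the pads' length; the fingertips stand 14 mm ahead of it and the grasp point (between the pads) lies 5 mm behind it; x points along the fingers, y is the direction in which the jaws open and shut, and the axes are right-handed (so a half turn about x gives the same grasp; the last joint's range is limited). The gripper opens to 91 mm and grips with 3 to 60 N. Pads are 32 mm wide; open, the fingers measure 118 mm over their backs; the gripper's body (76 mm by 178 mm) begins 60 mm behind the grasp point.
Start: joints at [-75.802, 18.312, 89.639, -0, 72.044, -1.146], TCP at [152.153, -554.519, 227.976] pointing down, gripper open.
Joint ranges: [-177.97, 177.97], [-48.28, 115.42], [12.27, 149.76], [-77.06, 257.06], [2.81, 150.46], [-146.56, 146.56]. Speed limits (degrees/s): [147.25, 147.25, 180, 180, 180, 180].

## Interface

Orientations are given as [roll, pitch, yaw] about the fixed x, y, z axes, in that order (R = Rz(yaw) Ry(pitch) Rx(roll)).
In Python, from workcell import readout, optics, env gives the robot as it stands.
- The arm moves only by the shell command python3 -m creep 'ROWS' [OPENING] [FORCE]. ROWS is JSON, a list of rows, each an object with "translation": the shift along the world's x, y, z in cm, a list of three; "delta_rot": the turn, a rotation vector about the world's x, y, z in rad, a list of three. In form: [{"translation": [dx, dy, dz], "delta_rot": [rx, ry, rz]}, ...]. A call has 1 to 5 rows; each row shifts and turns the commanded pose from where the row before left it; what a row does not reach is not made up. A row lasts 1/12 s, in which the tool goes at most 41.7 mm and 7.16 degrees, less where a joint would pass 70% of its speed; a pose out of reach is approached as far as the arm can. A call with a gripper value outside its range is refused whole. OPENING is the gripper's target within -1 to 1 (fully open at 1, half-way at 0, shut at -1), set as the call begins (- or left out, the last holds). The fingers move at their own pace and stop on an object; FORCE is the grip in N (left out, the last holds). Time passes only in rows, so rows that do not move let the fingers close. It gives the time, the measured TCP pose, the force and the opening at its end, in the units of the state.
- readout.state(): the state, without advancing time (a new reading comes with each control period).
- optics.grab_frame(name): name is "side" or "top" or "wrist"; returns (picture, depth): 480x640x3 uint8, red, green, blue; 480x640 float32, mm along the optical axis (not along the pixel's ray), 0 where there is no reading.
- optics.camera_params(name): a dict with "mtx" (3x3 intrinsics, pixels), "R" (3x3) and "t" (3): a world point X has camera coordinates R X + t. Camera axes: x right, y down, z forward; pixel columns grow to the right and rows downward; lengths in mm; the calibration is good to about 2 mm. A picture is of the moment at which its call begins: read the wrist's pose just before it. camera_params takes no time and is no camera call; for the wrist camera it gives the pose at the moment of the call.
- env.job_done(): hands the job in, once; it reports no verdict.
The state is a dict: "time_s": time; "qpos": joint angles; "qvel": joint speeds; "effort": joint torques, N m; "ee_pos": TCP position; "ee_rot": TCP orientation; "force": force on the tool from outside, world axes, zero at the start; "torque": the same for the moment, N m; "gripper_width": finger opening in mm.
Only numpy, scipy, OpenCV 4.12 (cv2) and the standard library are available. Lean on these libraries where they do the work, as an engineer would, in place of code of your own. Each camera call takes 0.05 s, during which the arm holds its last target.

## Working session

There is one attempt and no reset: what is moved stays moved. The work goes in short steps, Python scripts to look and compute and a shell command to move; the robot and the scene stay as the last step left them, time stands still between calls to the robot, and variables do not carry over. Pictures are saved under pics/ and viewed, and the job is handed in when it is done.

```bash
mkdir -p pics
python3 - <<'E'
from workcell import readout, optics
import cv2
for n in("top","side"):
    p,d=optics.grab_frame(n); cv2.imwrite(f"pics/{n}0.png",p[:,:,::-1])
    c=optics.camera_params(n); print(n,c)
print(readout.state())
E
```

```text
top {'mtx': array([[577.77322855,   0.        , 322.65276842],
       [  0.        , 577.77322855, 238.88840504],
       [  0.        ,   0.        ,   1.        ]]), 'R': array([[ 0.01311118, -0.99988628, -0.00745099],
       [-0.99724877, -0.01253216, -0.07306044],
       [ 0.07295876,  0.0083884 , -0.99729968]]), 't': array([ -22.5147117 ,  488.7487747 , 1475.25638118])}
side {'mtx': array([[470.50176929,   0.        , 319.30873154],
       [  0.        , 470.50176929, 235.80928017],
       [  0.        ,   0.        ,   1.        ]]), 'R': array([[-0.94469884, -0.32789896,  0.00513619],
       [-0.24564132,  0.69715908, -0.67352027],
       [ 0.21726586, -0.63753548, -0.73915091]]), 't': array([ 456.13280986,  193.95902717, 1066.82189245])}
{'time_s': 0.1, 'qpos': array([-7.57998889e+01,  1.83484294e+01,  8.97001900e+01,  1.51952290e-04,
        7.20435940e+01, -1.14331585e+00]), 'qvel': array([-0.04337434, -0.07406188, -0.14479806,  0.04529786,  0.05819971,
        0.00796932]), 'effort': array([ 1.22182814e-04, -4.13331807e+01, -2.32509989e+01,  7.29391258e-02,
        4.21955064e-02, -5.59008072e-05]), 'ee_pos': array([ 152.06765777, -554.07772348,  227.19456565]), 'ee_rot': array([-91.23308392,  89.90778644, 104.1102961 ]), 'force': array([1.40948497, 0.1993389 , 0.07232649]), 'torque': array([ 0.08669092, -0.01898092, -0.02244436]), 'gripper_width': 91.1450327784061}
```

View pics/top0.png

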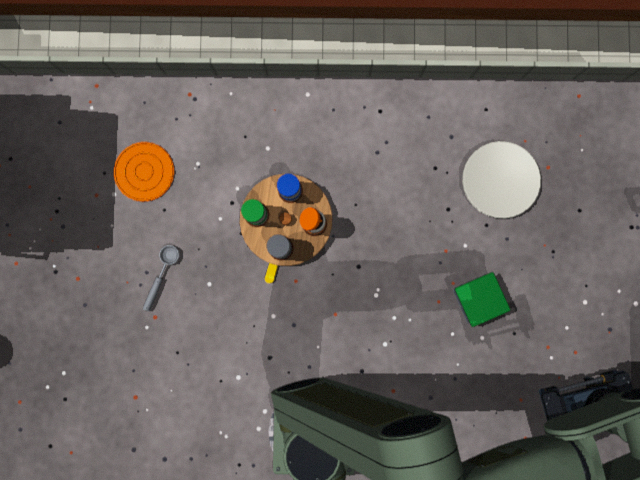

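View pics/side0.png

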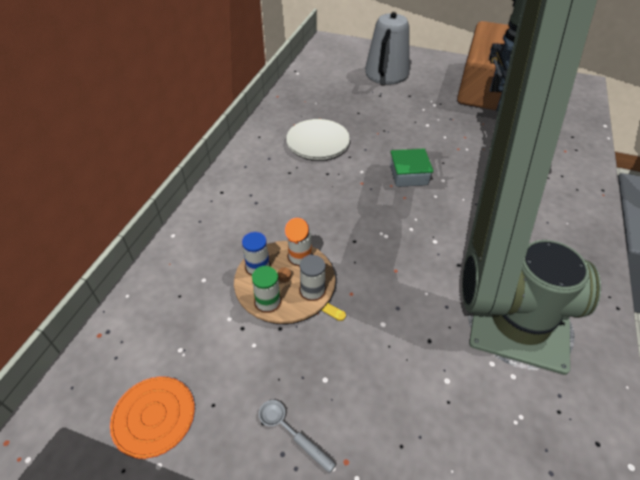

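The top view shows the carousel at about (287,220). The orange jar is at (311,219), the grey one at (279,246) and the yellow tab at (271,273). Bystanders: trivet (145,171), spoon (160,280), plates (501,179), container (483,300).

```bash
cat > h.py <<'E'
import numpy as np,cv2
from workcell import optics,readout
def cloud(n):
    p,d=optics.grab_frame(n);c=optics.camera_params(n)
    v,u=np.mgrid[:480,:640]
    K=c['mtx'];X=np.stack([(u-K[0,2])/K[0,0]*d,(v-K[1,2])/K[1,1]*d,d],-1)
    return p,d,(X-c['t'])@c['R'],c
def ray(c,u,v,z):
    K=c['mtx'];r=c['R'].T@np.array([(u-K[0,2])/K[0,0],(v-K[1,2])/K[1,1],1]);o=-c['R'].T@c['t']
    return o+r*(z-o[2])/r[2]
def hsv(p): return cv2.cvtColor(p,cv2.COLOR_RGB2HSV)
E
python3 - <<'E'
from h import *
np.set_printoptions(precision=1,suppress=True)
for n in("top","side"):
    p,d,W,c=cloud(n);H=hsv(p);h,s,v=[H[...,i].astype(int) for i in range(3)]
    reg=(abs(W[...,0]-np.median(W[200:240,270:300,0] if n=="top" else W[260:300,270:300,0]))<200)&(abs(W[...,1]-np.median(W[200:240,270:300,1] if n=="top" else W[260:300,270:300,1]))<200)
    print(n)
    for nm,m in dict(yellow=(h>23)&(h<33)&(s>200)&(v>100),orange=(h>5)&(h<17)&(s>215)&(v>150),blue=(h>108)&(h<125)&(s>170),green=(h>55)&(h<80)&(s>150)).items():
        m=m&reg&(d>0)
        k,l,st,ce=cv2.connectedComponentsWithStats(m.astype(np.uint8))
        for i in range(1,k):
            if st[i,4]<30: continue
            q=W[l==i]; print(nm,st[i],ce[i],np.median(q,0),np.percentile(q,5,0),np.percentile(q,95,0))
    m=reg&(h>8)&(h<20)&(s>80)&(s<200)&(W[...,2]>15)&(W[...,2]<45)
    q=W[m];print("wood",m.sum(),np.median(q,0),q.min(0),q.max(0))
    if n=="top":
        k=cv2.minEnclosingCircle(np.argwhere(m)[:,::-1].astype(np.float32));print(k,ray(c,*k[0],28))
    f=reg&(W[...,2]<15); print("floor",np.median(W[f],0))
    x=cv2.resize(p[140:300,200:380] if n=="top" else p[200:340,210:370],None,fx=4,fy=4,interpolation=cv2.INTER_CUBIC);cv2.imwrite(f"pics/{n}1.png",x[:600,:800,::-1])
E
```

```text
top
yellow [265 264  13  19 162] [270.6 272.9] [399.4 117.2   8.3] [378.7 106.2   2.5] [420.2 129.4  13.8]
orange [300 208  18  23 323] [308.5 218.5] [528.4  16.4 138.3] [507.5  -0.9 124. ] [550.4  35.5 150.9]
blue [277 174  23  23 384] [288.1 184.9] [610.9  68.4 122.2] [589.2  46.6 116.3] [633.3  90.1 126.6]
green [241 200  23  22 395] [252.4 210.4] [548.8 153.6 122.3] [526.6 131.7 117. ] [569.5 175.4 127.1]
wood 4368 [524.3  74.2  28.5] [420.1 -37.4  15.6] [656.6 197.6  45. ]
((285.5573425292969, 219.41314697265625), 46.42276382446289) [537.3  79.8  28. ]
floor [519.9  77.9   0.5]
side
blue [243 233  22  18 321] [253.8 241.5] [614.6  74.8 121.5] [594.2  52.5 118.3] [635.2  94.6 124.3]
blue [247 260  21   8  41] [256.7 264. ] [608.4  94.   63.2] [589.2  74.9  57.1] [626.3  97.8  68.1]
green [253 266  24  22 376] [264.3 276.7] [552.3 157.4 121.6] [530.7 136.3 119.3] [572.4 178.8 123.8]
green [258 298  19   6  35] [267.2 301.3] [540.9 179.7  61.9] [528.3 166.3  57.5] [557.6 183.3  65.6]
wood 3338 [524.5 122.1  27.5] [423.5 -31.5  16.2] [660.7 201.   44.9]
floor [473.1 186.5  -0.3]
```

```bash
ls pics
```

```text
side0.png
side1.png
top0.png
top1.png
```

Run:
```python
from h import *
from scipy.spatial.transform import Rotation as R
s=readout.state();r=R.from_euler('xyz',s['ee_rot'],degrees=True).as_matrix();print(r.round(3))
```

```text
[[-0.     0.265 -0.964]
 [ 0.001 -0.964 -0.265]
 [-1.    -0.001 -0.   ]]
```

View pics/top1.png

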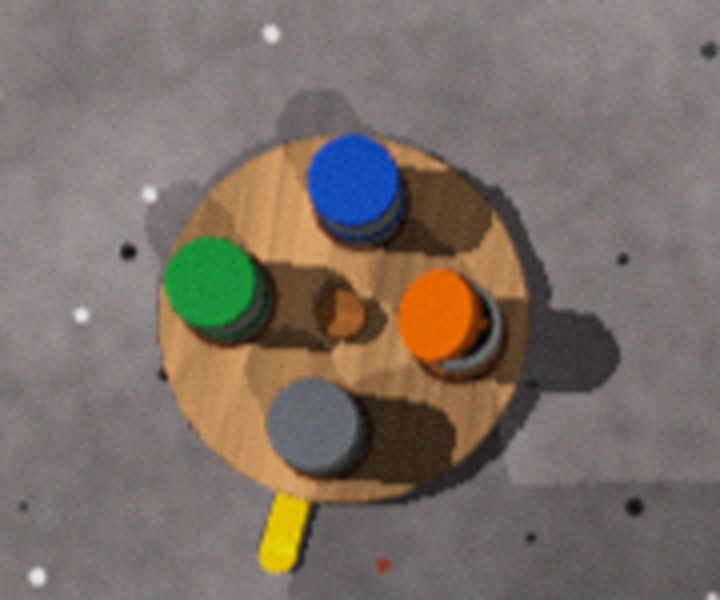

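View pics/side1.png

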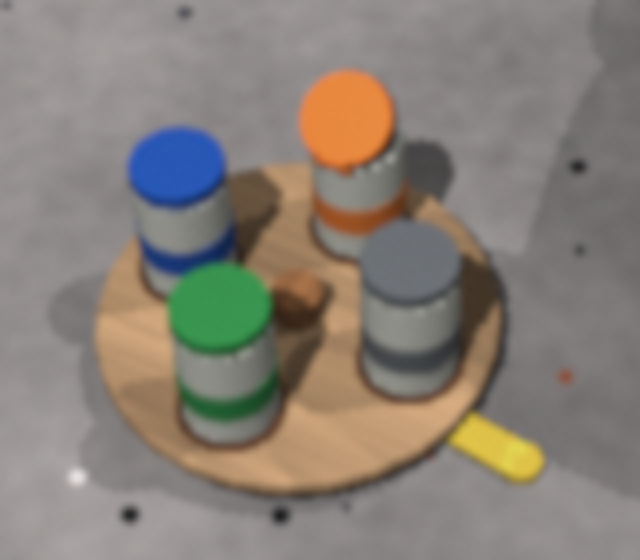

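The lid leans open towards the hub. The hub axis comes out at about (538.5, 81.5), the orange jar's axis at about (527, 7) and the front direction at about 165.5°, so the table has to turn about 96° clockwise. Next I move above the lid with the jaws shut.

```bash
python3 -m creep '[{"translation":[1.9,2.8,0],"delta_rot":[0,0,0.058]},{"translation":[1.9,2.8,0],"delta_rot":[0,0,0.058]},{"translation":[1.9,2.8,0],"delta_rot":[0,0,0.058]},{"translation":[1.9,2.8,0],"delta_rot":[0,0,0.058]},{"translation":[1.9,2.8,0],"delta_rot":[0,0,0.058]}]' -1 10
python3 -m creep '[{"translation":[1.9,2.8,0],"delta_rot":[0,0,0.058]},{"translation":[1.9,2.8,0],"delta_rot":[0,0,0.058]},{"translation":[1.9,2.8,0],"delta_rot":[0,0,0.058]},{"translation":[1.9,2.8,0],"delta_rot":[0,0,0.058]},{"translation":[1.9,2.8,0],"delta_rot":[0,0,0.058]}]'
python3 -m creep '[{"translation":[1.9,2.8,0],"delta_rot":[0,0,0.058]},{"translation":[1.9,2.8,0],"delta_rot":[0,0,0.058]},{"translation":[1.9,2.8,0],"delta_rot":[0,0,0.058]},{"translation":[1.9,2.8,0],"delta_rot":[0,0,0.058]},{"translation":[1.9,2.8,0],"delta_rot":[0,0,0.058]}]'
```

```text
time_s: 0.62
ee_pos: [247.7, -413.1, 227.8]
ee_rot: [-130.4, 90.0, 81.7]
force: [0.4, -0.1, -0.2]
gripper_width: 60.5
time_s: 1.03
ee_pos: [342.7, -273.0, 228.0]
ee_rot: [97.8, 90.0, -33.5]
force: [1.3, 0.2, -0.1]
gripper_width: 27.6
time_s: 1.45
ee_pos: [437.7, -132.9, 228.0]
ee_rot: [66.9, 90.0, -47.7]
force: [0.4, -0.0, 0.0]
gripper_width: 0.6
```

```bash
python3 -m creep '[{"translation":[1.9,2.8,0],"delta_rot":[0,0,0.058]},{"translation":[1.9,2.8,0],"delta_rot":[0,0,0.058]},{"translation":[1.9,2.8,0],"delta_rot":[0,0,0.058]},{"translation":[1.7,2.8,0],"delta_rot":[0,0,0.058]},{"translation":[1.5,2.8,0],"delta_rot":[0,0,0.058]}]'
python3 - <<'E'
from h import *
np.set_printoptions(precision=1,suppress=True)
p,d,W,c=cloud("wrist");cv2.imwrite("pics/w0.png",p[:,:,::-1])
H=hsv(p);h,s,v=[H[...,i].astype(int) for i in range(3)]
for nm,m in dict(yellow=(h>23)&(h<33)&(s>200)&(v>100),orange=(h>5)&(h<17)&(s>215)&(v>150),blue=(h>108)&(h<125)&(s>170),green=(h>55)&(h<80)&(s>150)).items():
    m=m&(d>0);k,l,st,ce=cv2.connectedComponentsWithStats(m.astype(np.uint8))
    for i in range(1,k):
        if st[i,4]<200: continue
        q=W[l==i]; print(nm,st[i],ce[i],np.median(q,0),np.percentile(q,2,0),np.percentile(q,98,0))
E
```

```text
time_s: 1.87
ee_pos: [527.0, 7.1, 227.8]
ee_rot: [76.2, 90.0, -21.8]
force: [1.1, -0.3, 0.5]
gripper_width: 0.1
yellow [133  86  35  27 702] [149.7  97.9] [397.9 130.2   7.2] [385.  118.9   4.8] [412.2 139.5   9. ]
green [ 284    0   87   37 2306] [326.4  14.4] [554.3 149.3 122. ] [533.4 139.2 120.4] [576.2 158.  123.5]
```

View pics/w0.png

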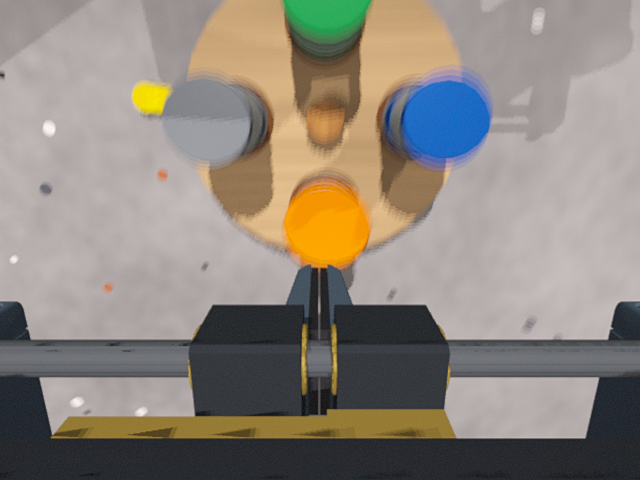

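The wrist view is slightly blurred. The orange lid at (326,222) is straight ahead of the closed fingertips (320,268), lined up radially with the hub at (326,122). I take one static shot to get the lid circles at z=122.

Run:
```python
from h import *
np.set_printoptions(precision=1,suppress=True)
p,d,W,c=cloud("wrist");cv2.imwrite("pics/w1.png",p[:,:,::-1])
H=hsv(p);h,s,v=[H[...,i].astype(int) for i in range(3)]
for nm,m in dict(yellow=(h>23)&(h<33)&(s>180)&(v>100)&(W[...,2]<20),orange=(h>5)&(h<20)&(s>215)&(v>150),blue=(h>108)&(h<125)&(s>170)&(W[...,2]>115),green=(h>55)&(h<80)&(s>150)&(W[...,2]>115),grey=(s<80)&(W[...,2]>115)&(W[...,2]<130)&(W[...,1]>20)&(W[...,1]<150)).items():
    m=m&(d>0);k,l,st,ce=cv2.connectedComponentsWithStats(m.astype(np.uint8))
    for i in range(1,k):
        if st[i,4]<200: continue
        q=W[l==i]; e=cv2.minEnclosingCircle(np.argwhere(l==i)[:,::-1].astype(np.float32));print(nm,st[i],np.median(q,0),np.percentile(q,2,0),np.percentile(q,98,0),'circ',e,ray(c,*e[0],122))
```

```text
yellow [131  94  41  29 851] [392.9 120.    7. ] [378.8 107.7   5. ] [411.2 130.    8.7] circ ((151.0, 104.0), 20.880712509155273) [440.1 111.7 122. ]
orange [ 278  193   86   84 3353] [534.1  23.2 131.1] [506.9   1.4  66.7] [556.7  36.3 144.6] circ ((320.7997131347656, 237.6037139892578), 44.86130905151367) [531.4  13.1 122. ]
green [ 277    0   94   56 4142] [550.2 142.2 120.8] [527.  126.5 118.7] [575.7 155.  122.3] circ ((323.5, 8.354545593261719), 47.244659423828125) [551.6 149.2 122. ]
grey [ 159   89   90   90 6271] [467.7  90.4 120.9] [442.6  65.1 119.2] [492.5 114.1 122.4] circ ((203.54908752441406, 132.77853393554688), 46.55878829956055) [468.2  90.6 122. ]
```

```bash
python3 -m creep '[{"translation":[0.2,0,-1.6],"delta_rot":[0,0,0]},{"translation":[0,0,-1.6],"delta_rot":[0,0,0]},{"translation":[0,0,-1.6],"delta_rot":[0,0,0]},{"translation":[0,0,-0.8],"delta_rot":[0,0,0]}]'
python3 -m creep '[{"translation":[0,0,-0.5],"delta_rot":[0,0,0]},{"translation":[0,0,-0.5],"delta_rot":[0,0,0]},{"translation":[0,0,-0.5],"delta_rot":[0,0,0]},{"translation":[0,0,-0.5],"delta_rot":[0,0,0]}]'
python3 -m creep '[{"translation":[0,0,-0.3],"delta_rot":[0,0,0]},{"translation":[0,0,-0.3],"delta_rot":[0,0,0]},{"translation":[0,0,-0.3],"delta_rot":[0,0,0]}]'
```

```text
time_s: 2.3
ee_pos: [526.6, 4.9, 170.1]
ee_rot: [-76.7, 89.8, -174.9]
force: [-1.3, 0.3, -1.0]
gripper_width: 0.8
time_s: 2.63
ee_pos: [528.7, 5.3, 152.3]
ee_rot: [100.6, 89.9, 2.4]
force: [-0.2, 0.6, 1.5]
gripper_width: 0.4
time_s: 2.88
ee_pos: [528.5, 4.8, 143.6]
ee_rot: [41.7, 89.9, -56.4]
force: [-1.2, -3.4, 13.9]
gripper_width: 0.6
```

```bash
python3 -m creep '[{"translation":[0,0,-0.2],"delta_rot":[0,0,0]},{"translation":[0,0,-0.2],"delta_rot":[0,0,0]}]'
python3 -m creep '[{"translation":[0,0,-0.2],"delta_rot":[0,0,0]},{"translation":[0,0,0],"delta_rot":[0,0,0]}]'
```

```text
time_s: 3.05
ee_pos: [528.9, 4.5, 140.0]
ee_rot: [58.5, 89.8, -39.6]
force: [-0.2, -3.0, 3.6]
gripper_width: 0.2
time_s: 3.22
ee_pos: [528.2, 5.5, 136.8]
ee_rot: [128.1, 90.0, 29.9]
force: [-0.6, 0.1, 0.6]
gripper_width: 0.4
```

```bash
python3 -m creep '[{"translation":[0,0,-0.1],"delta_rot":[0,0,0]},{"translation":[0,0,-0.1],"delta_rot":[0,0,0]}]'
python3 -m creep '[{"translation":[0,0,-0.1],"delta_rot":[0,0,0]},{"translation":[0,0,0],"delta_rot":[0,0,0]}]'
```

```text
time_s: 3.38
ee_pos: [528.8, 5.4, 136.5]
ee_rot: [90.2, 89.9, -8.0]
force: [-2.7, -1.9, 15.5]
gripper_width: 0.4
time_s: 3.55
ee_pos: [529.7, 5.3, 136.5]
ee_rot: [92.2, 89.7, -5.9]
force: [-2.3, -1.7, 15.1]
gripper_width: 0.4
```

There is a hard stop with the fingertips at 122.5 mm, after the force fell away, so the lid has snapped shut. I raise the tool and open the jaws, then check with a picture.

```bash
python3 -m creep '[{"translation":[0,0,0.8],"delta_rot":[0,0,0]},{"translation":[0,0,1.6],"delta_rot":[0,0,0]},{"translation":[0,0,1.6],"delta_rot":[0,0,0]},{"translation":[0,0,1.5],"delta_rot":[0,0,0]},{"translation":[0,0,1.5],"delta_rot":[0,0,0]}]' 1 10
python3 -m creep '[{"translation":[0,0,0],"delta_rot":[0,0,0]},{"translation":[0,0,0],"delta_rot":[0,0,0]},{"translation":[0,0,0],"delta_rot":[0,0,0]},{"translation":[0,0,0],"delta_rot":[0,0,0]},{"translation":[0,0,0],"delta_rot":[0,0,0]}]'
cat > look.py <<'E'
from h import *
import sys
np.set_printoptions(precision=1,suppress=True)
for n in sys.argv[2:]:
    p,d,W,c=cloud(n);cv2.imwrite(f"pics/{n}{sys.argv[1]}.png",p[:,:,::-1])
    H=hsv(p);h,s,v=[H[...,i].astype(int) for i in range(3)]
    reg=(abs(W[...,0]-539)<200)&(abs(W[...,1]-81)<110)
    hi=(W[...,2]>112)&(W[...,2]<160)
    for nm,m in dict(yellow=(h>23)&(h<33)&(s>180)&(v>100)&(W[...,2]<20),orange=(h>3)&(h<20)&(s>205)&(v>140)&hi,blue=(h>108)&(h<125)&(s>150)&hi,green=(h>55)&(h<80)&(s>150)&hi,grey=(s<90)&hi&(W[...,2]<130)).items():
        m=m&(d>0)&reg;k,l,st,ce=cv2.connectedComponentsWithStats(m.astype(np.uint8))
        for i in range(1,k):
            if st[i,4]<100: continue
            q=W[l==i]; e=cv2.minEnclosingCircle(np.argwhere(l==i)[:,::-1].astype(np.float32));print(n,nm,st[i],np.median(q,0),np.percentile(q,5,0)[2],np.percentile(q,95,0)[2],'circ',round(e[1],1),ray(c,*e[0],122))
E
python3 look.py 2 wrist top side
```

```text
time_s: 3.97
ee_pos: [527.9, 5.8, 204.5]
ee_rot: [-119.6, 90.0, 142.2]
force: [0.6, 0.5, -0.2]
gripper_width: 30.8
time_s: 4.38
ee_pos: [527.6, 5.6, 202.8]
ee_rot: [-84.8, 89.9, 177.1]
force: [0.6, 0.2, 0.3]
gripper_width: 64.4
wrist yellow [118  83  41  32 866] [393.4 124.2   7.4] 5.9425881897786015 8.552561805366373 circ 21.0 [443.8 112.7 122. ]
wrist orange [ 284  201   88   91 2616] [537.6  23.1 121.7] 114.6913591735487 122.86018067575813 circ 47.2 [534.9  11.7 122. ]
wrist green [ 275    0   94   36 2441] [549.1 137.6 121.4] 118.64573395815941 122.73831159628043 circ 46.5 [550.2 143.6 122. ]
wrist grey [ 143   76  102  101 7864] [469.8  91.4 121.4] 119.9490105763638 122.53288962418755 circ 52.2 [470.4  91.7 122. ]
top green [242 201  22  22 385] [546.6 153.4 122.4] 117.162797362568 127.48898915796599 circ 11.1 [546.4 153.5 122. ]
side blue [242 233  23  19 335] [614.6  76.3 121.4] 118.02181806812759 124.02163697249003 circ 11.2 [614.9  76.4 122. ]
side green [254 266  24  22 379] [549.6 158.3 121.6] 118.78863716052093 123.95441586662425 circ 11.7 [549.1 158.1 122. ]
side grey [300 254  26  23 456] [466.9  93.  121.2] 115.38444359904571 123.58714464220986 circ 12.7 [466.8  93.2 122. ]
```

View pics/wrist2.png

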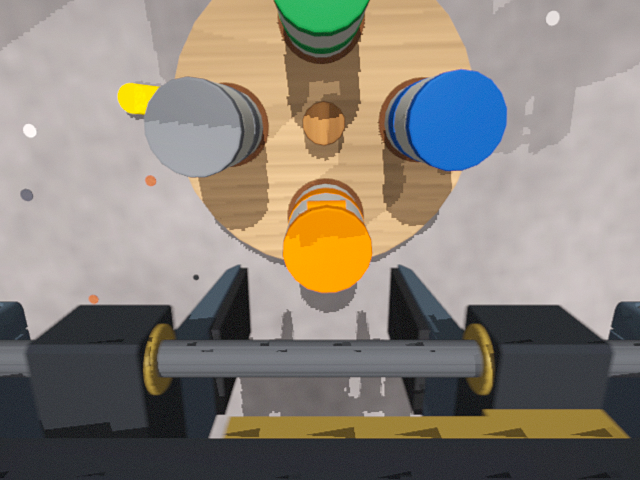

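View pics/side2.png

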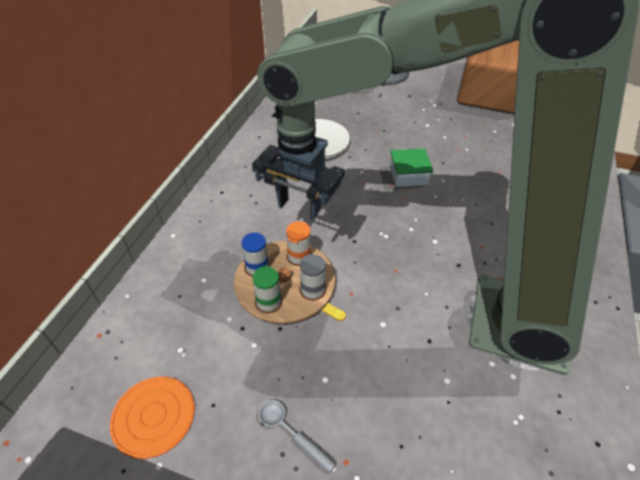

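The lid is flat and shut in both views. In the wrist view its circle is centred at about (327,249), with the hub at (324,123) and the yellow tab at (137,98).

Run:
```python
from h import *
np.set_printoptions(precision=1,suppress=True)
p,d,W,c=cloud("wrist")
print("orange",ray(c,327.5,249,122),"hub",ray(c,324,122.5,50),"grey",ray(c,193.5,126.5,122),"blue",ray(c,456.5,119.5,122))
H=hsv(p);h,s,v=[H[...,i].astype(int) for i in range(3)]
m=(h>23)&(h<33)&(s>180)&(v>100)&(np.arange(640)<200)[None]
P=np.array([ray(c,u,w,8) for w,u in np.argwhere(m)])
print(cv2.minAreaRect(P[:,:2].astype(np.float32)),P.mean(0),P.min(0),P.max(0))
p,d,W,c=cloud("top");H=hsv(p);h,s,v=[H[...,i].astype(int) for i in range(3)]
m=(h>23)&(h<33)&(s>180)&(v>100)
P=np.array([ray(c,u,w,8) for w,u in np.argwhere(m)]);print(len(P),P.mean(0),cv2.minAreaRect(P[:,:2].astype(np.float32)))
print(readout.state()['qpos'])
```

```text
orange [535.2   8.7 122. ] hub [544.2  82.2  50. ] grey [470.3  91.3 122. ] blue [617.3  74.1 122. ]
((395.9676513671875, 121.84353637695312), (23.553871154785156, 33.197898864746094), 74.74553680419922) [394.2 123.5   8. ] [379.7 109.7   8. ] [415.  134.8   8. ]
27 [390.9 128.6   8. ] ((394.0484619140625, 129.40390014648438), (31.035751342773438, 5.185492515563965), 1.1547764539718628)
[-0.7 15.1 97.9  0.  67.   7.5]
```

```bash
python3 -m creep '[{"translation":[0.4,0.2,0],"delta_rot":[0,0,0]},{"translation":[0,0,0],"delta_rot":[0,0,0]},{"translation":[0,0,0],"delta_rot":[0,0,0]},{"translation":[0,0,0],"delta_rot":[0,0,0]}]' 1 10
python3 -m creep '[{"translation":[0,0,-1.5],"delta_rot":[0,0,0]},{"translation":[0,0,-1.5],"delta_rot":[0,0,0]},{"translation":[0,0,-1.5],"delta_rot":[0,0,0]},{"translation":[0,0,-1.5],"delta_rot":[0,0,0]},{"translation":[0,0,-1.0],"delta_rot":[0,0,0]}]'
```

```text
time_s: 4.97
ee_pos: [532.2, 7.5, 203.9]
ee_rot: [-46.0, 90.0, -144.2]
force: [-0.1, -0.9, 0.2]
gripper_width: 91.4
time_s: 5.38
ee_pos: [531.5, 7.5, 132.7]
ee_rot: [-81.3, 89.9, -179.5]
force: [-0.7, 0.5, -0.1]
gripper_width: 91.4
```

```bash
python3 -m creep '[{"translation":[0,0,-1.5],"delta_rot":[0,0,0]},{"translation":[0,0,-1.5],"delta_rot":[0,0,0]},{"translation":[0,0,-1.2],"delta_rot":[0,0,0]},{"translation":[0,0,-1.0],"delta_rot":[0,0,0]},{"translation":[0,0,-0.5],"delta_rot":[0,0,0]}]'
python3 -m creep '[{"translation":[0,0,0],"delta_rot":[0,0,0]},{"translation":[0,0,0],"delta_rot":[0,0,0]},{"translation":[0,0,0],"delta_rot":[0,0,0]},{"translation":[0,0,0],"delta_rot":[0,0,0]},{"translation":[0,0,0],"delta_rot":[0,0,0]}]' -1 10
python3 -m creep '[{"translation":[0,0,0],"delta_rot":[0,0,0]},{"translation":[0,0,0],"delta_rot":[0,0,0]},{"translation":[0,0,0],"delta_rot":[0,0,0]}]'
python3 - <<'E'
import numpy as np
c=np.array([542,82]);a=263.
pp=None
for k in range(0,6):
    pass
# chord steps of -4.9deg, 20 rows
for i in range(21):
    t=np.radians(263.2-4.9*i);p=c+75*np.array([np.cos(t),np.sin(t)])
    print(i,p.round(1), None if pp is None else ((p-pp)/10).round(2)); pp=p
E
```

```text
time_s: 5.8
ee_pos: [531.6, 7.5, 75.8]
ee_rot: [-82.0, 89.9, 179.8]
force: [0.2, -0.6, 0.2]
gripper_width: 91.4
time_s: 6.22
ee_pos: [532.6, 7.5, 77.6]
ee_rot: [97.5, 89.9, -0.7]
force: [-0.4, -0.8, 0.5]
gripper_width: 60.5
time_s: 6.47
ee_pos: [532.7, 7.4, 77.5]
ee_rot: [94.7, 89.9, -3.5]
force: [0.7, 0.4, 2.2]
gripper_width: 55.6
0 [533.1   7.5] None
1 [526.8   8.6] [-0.63  0.1 ]
2 [520.6  10.1] [-0.62  0.16]
3 [514.5  12.2] [-0.61  0.21]
4 [508.7  14.8] [-0.59  0.26]
5 [503.   17.9] [-0.56  0.31]
6 [497.7  21.5] [-0.53  0.36]
7 [492.7  25.5] [-0.5  0.4]
8 [488.   29.9] [-0.46  0.44]
9 [483.8  34.7] [-0.43  0.48]
10 [480.   39.8] [-0.38  0.51]
11 [476.6  45.3] [-0.34  0.55]
12 [473.7  51. ] [-0.29  0.57]
13 [471.3  57. ] [-0.24  0.59]
14 [469.4  63.1] [-0.19  0.61]
15 [468.1  69.4] [-0.13  0.63]
16 [467.3  75.7] [-0.08  0.64]
17 [467.   82.1] [-0.03  0.64]
18 [467.3  88.5] [0.03 0.64]
19 [468.1  94.9] [0.08 0.64]
20 [469.5 101.2] [0.14 0.63]
```

```bash
python3 -m creep '[{"translation":[-0.63,0.10,0],"delta_rot":[0,0,-0.0855]},{"translation":[-0.62,0.16,0],"delta_rot":[0,0,-0.0855]},{"translation":[-0.61,0.21,0],"delta_rot":[0,0,-0.0855]},{"translation":[-0.59,0.26,0],"delta_rot":[0,0,-0.0855]},{"translation":[-0.56,0.31,0],"delta_rot":[0,0,-0.0855]}]'
python3 -c "
from workcell import readout
s=readout.state();print(s['qpos'].round(1),s['force'],s['torque'])"
```

```text
time_s: 6.88
ee_pos: [503.7, 17.6, 77.5]
ee_rot: [116.8, 89.7, -6.2]
force: [4.8, -2.0, -0.4]
gripper_width: 55.7
[  0.7  20.5 111.1  -0.   48.2  33.7] [ 4.84258404 -2.03631582 -0.42071345] [-0.1073378  -0.49990687 -0.2141662 ]
```

Tracking is good and the forces are low, so I carry on along the arc.

```bash
python3 -m creep '[{"translation":[-0.53,0.36,0],"delta_rot":[0,0,-0.0855]},{"translation":[-0.50,0.40,0],"delta_rot":[0,0,-0.0855]},{"translation":[-0.46,0.44,0],"delta_rot":[0,0,-0.0855]},{"translation":[-0.43,0.48,0],"delta_rot":[0,0,-0.0855]},{"translation":[-0.38,0.51,0],"delta_rot":[0,0,-0.0855]}]'
python3 -m creep '[{"translation":[-0.34,0.55,0],"delta_rot":[0,0,-0.0855]},{"translation":[-0.29,0.57,0],"delta_rot":[0,0,-0.0855]},{"translation":[-0.24,0.59,0],"delta_rot":[0,0,-0.0855]},{"translation":[-0.19,0.61,0],"delta_rot":[0,0,-0.0855]},{"translation":[-0.13,0.63,0],"delta_rot":[0,0,-0.0855]}]'
```

```text
time_s: 7.3
ee_pos: [480.5, 39.2, 77.5]
ee_rot: [131.3, 89.8, -16.1]
force: [3.1, -3.6, 0.6]
gripper_width: 55.8
time_s: 7.72
ee_pos: [468.5, 68.8, 77.5]
ee_rot: [150.6, 89.8, -21.3]
force: [3.1, -4.5, -0.1]
gripper_width: 55.6
```

```bash
python3 -m creep '[{"translation":[-0.08,0.64,0],"delta_rot":[0,0,-0.0855]},{"translation":[-0.03,0.64,0],"delta_rot":[0,0,-0.0855]},{"translation":[0.03,0.64,0],"delta_rot":[0,0,-0.0855]},{"translation":[0.08,0.64,0],"delta_rot":[0,0,-0.0855]},{"translation":[0.14,0.63,0],"delta_rot":[0,0,-0.0855]}]'
python3 -m creep '[{"translation":[0,0,0],"delta_rot":[0,0,0]},{"translation":[0,0,0],"delta_rot":[0,0,0]},{"translation":[0,0,0],"delta_rot":[0,0,0]}]'
python3 look.py 3 wrist top side
```

```text
time_s: 8.13
ee_pos: [470.1, 100.5, 77.5]
ee_rot: [168.9, 89.8, -27.5]
force: [3.7, -5.8, 1.0]
gripper_width: 55.8
time_s: 8.38
ee_pos: [470.1, 101.1, 77.5]
ee_rot: [-161.4, 89.8, 2.5]
force: [5.5, -0.3, 2.4]
gripper_width: 55.9
wrist orange [282 282  74  18 777] [498.4  94.3 113.5] 112.21343065148761 114.7629205089363 circ 37.4 [500.9  93.6 122. ]
wrist orange [ 245  302  148   38 3826] [490.8  96.1 121.7] 120.76421000762696 122.67502452238546 circ 73.5 [485.8  97.9 122. ]
wrist orange [ 234  378  170   38 6062] [465.3 103.8 121.8] 120.92712746885744 122.66570514485174 circ 84.6 [470.6 102.3 122. ]
wrist grey [    0    28   159   209 27033] [561.7 145.7 121.4] 118.00675519170515 122.45255637635823 circ 111.2 [565.4 146.9 122. ]
wrist grey [ 190  314   46   26 1001] [497.4 129.  118.5] 112.81217711707293 126.15317283871005 circ 23.6 [497.4 128.3 122. ]
wrist grey [401 315  47  25 990] [478.4  65.5 118.4] 112.73365708055314 126.07141923316546 circ 23.5 [479.4  66.1 122. ]
wrist grey [213 377  29  39 811] [473.3 133.1 119.3] 117.48129660084449 129.1382488813012 circ 21.8 [474.1 132.9 122. ]
wrist grey [398 377  28  39 803] [456.6  74.6 119.1] 117.46704600219974 128.9450259952257 circ 21.8 [457.4  74.5 122. ]
top blue [302 213  22  23 387] [516.9   8.5 122.5] 116.98093279736361 127.8632685482726 circ 11.2 [517.    7.8 122. ]
top green [281 175  23  22 385] [608.9  58.8 122.5] 117.46279403585342 127.25536224906988 circ 11.1 [609.5  58.7 122. ]
top grey [242 195  23  22 398] [560.2 152.2 122.4] 117.43575097174559 126.89751756485508 circ 11.6 [559.9 151.7 122. ]
side green [246 231  22  17 281] [612.5  64.8 121.6] 119.04887285423703 124.24197609848277 circ 10.5 [612.3  64.1 122. ]
side grey [248 264  25  23 442] [563.4 157.7 121.5] 115.31778494711521 123.81656118783314 circ 12.7 [561.6 157.1 122. ]
```

```bash
python3 -m creep '[{"translation":[-0.05,-0.2,0],"delta_rot":[0,0,0.027]},{"translation":[0,0,0],"delta_rot":[0,0,0]},{"translation":[0,0,0],"delta_rot":[0,0,0]},{"translation":[0,0,0],"delta_rot":[0,0,0]},{"translation":[0,0,0],"delta_rot":[0,0,0]}]' -1 15
python3 look.py 4 wrist top side | grep -v wrist
python3 - <<'E'
import cv2
a=cv2.imread("pics/side4.png")[180:340,190:390];cv2.imwrite("pics/side4z.png",cv2.resize(a,None,fx=3.7,fy=3.7,interpolation=cv2.INTER_CUBIC))
from workcell import readout
s=readout.state();print(s['qpos'].round(1),s['qvel'].round(2),s['force'],s['gripper_width'],s['time_s'])
E
```

```text
time_s: 8.95
ee_pos: [469.5, 99.2, 77.5]
ee_rot: [-162.1, 89.8, 3.4]
force: [5.3, -1.2, 2.3]
gripper_width: 56.0
top blue [302 213  23  22 386] [519.1   6.8 122.2] 117.1726154274634 127.18331296988048 circ 11.3 [518.6   7.1 122. ]
top green [280 175  23  22 379] [609.5  61.1 122.2] 117.20977149973912 126.7563408842222 circ 11.2 [610.  61. 122.]
top grey [242 196  23  21 391] [558.5 152.4 122.4] 117.49292196831459 127.00837053839078 circ 11.7 [557.9 151.7 122. ]
side green [246 231  21  17 284] [612.6  66.2 121.8] 119.39351822842117 124.40615509684042 circ 10.4 [611.4  68.7 122. ]
side grey [249 264  25  24 454] [560.7 158.2 121.3] 115.70877971137065 123.89191037261074 circ 13.0 [559.2 157.6 122. ]
[ 10.6  18.7 114.1  -0.   47.  115.1] [-0.03 -0.08  0.07  0.08  0.12  0.04] [4.69919025 0.05752353 2.23669486] 55.895112150449236 9.1
```

View pics/side4z.png

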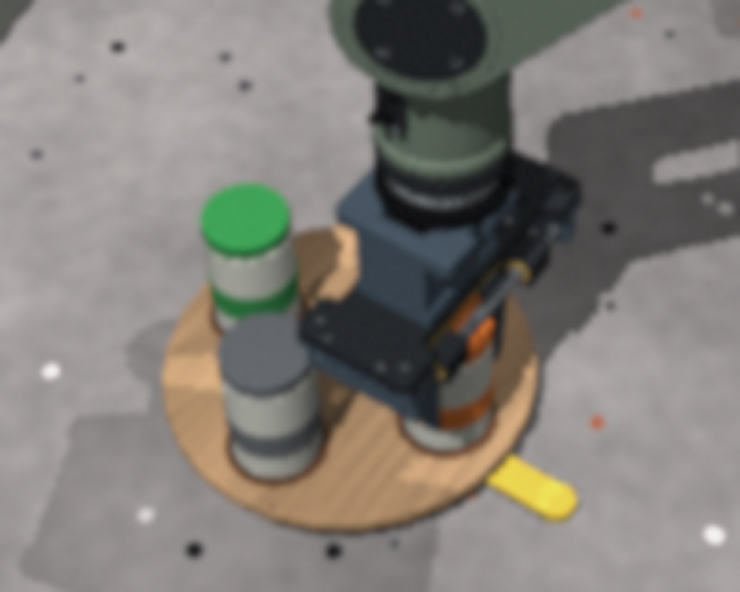

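View pics/wrist4.png

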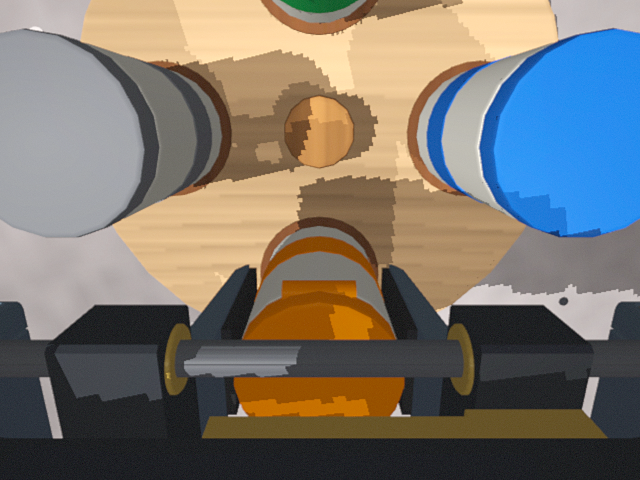

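View pics/top4.png

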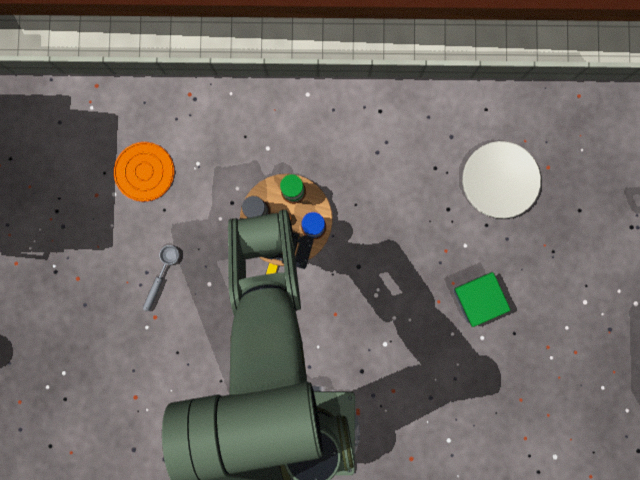

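All checks agree: the orange jar sits at about 165° against the pointer's 165.1°, the lid is flat, the bystanders are at the same pixels as at the start, and the grip is 15 N.

```bash
python3 -m creep '[{"translation":[0,0,0],"delta_rot":[0,0,0]},{"translation":[0,0,0],"delta_rot":[0,0,0]},{"translation":[0,0,0],"delta_rot":[0,0,0]}]' && python3 -c "
from workcell import env
print(env.job_done())"
```

```text
time_s: 9.35
ee_pos: [469.5, 99.2, 77.5]
ee_rot: [-162.3, 89.8, 3.2]
force: [5.2, -1.0, 1.0]
gripper_width: 55.8
the job is handed in; nothing more can be done
None
```

I pressed the orange lid shut, then turned the carousel about 97° clockwise until the orange jar stood at the yellow pointer. I handed the job in at 9.35 s with the jar still gripped. The hand-in returned no verdict, so the points below are my own last checks.

- **Lid:** The force fell from 14 N to under 1 N as it snapped. The closed fingertips then met a hard stop at 122.5 mm, matching the shut height of 122 mm. It was shut before the turn began, and it still looked flat and shut in the last wrist picture.
- **Jar at the pointer:** After a correction of about 2 mm, the top camera put the jar at 164.8–165.5°, against about 165.1° for the pointer. That leaves an error of about 1 mm, with the calibration good to about 2 mm.
- **Grip and stillness:** The fingers were at 55.8 mm on the 56 mm jar, with the grip set to 15 N. The arm and table were still when I handed in.
- **Bystanders:** The plates, trivet, spoon and container were at the same pixels as at the start, judged by eye in the top view.
- **One disagreement:** The wrist camera placed the turning axis about 4–5 mm further in x than the top and side cameras. I used a middle value for the arc, and the side force while turning stayed at about 7 N or less.

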